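Index the model turntable to its set line and lock it

ROBOT

A 6-joint arm with a two-finger parallel gripper is mounted at the origin on a cart in front of the work surface, level with it; the furniture and walls round the work are solid. World frame = base frame: x ahead of the robot, y to its left, z up, the work surface at z = 0. Lengths are in mm, angles in rad, forces in N, time in s.
With the tool pointing down it reaches from about 375 to 825 mm from the base axis. Payload 5.5 kg.
Tool frame: the origin (TCP) lies midway between the tips of the shut fingers; the grasp point (between the pads) lies 19 mm behind it; z points along the fingers, y is the direction in which the jaws open and shut (so a half turn about z gives the same grasp; the last joint's range is limited). The gripper opens to 85 mm and grips with 20 to 120 N. Pads are 22 mm wide; open, the fingers measure 114 mm over their backs; the gripper's body (76 mm by 85 mm) begins 54 mm behind the grasp point. The pads swing forward as they close: fully open they stand 13 mm farther back than shut.
Start: joints at [1.191, 0.314, -0.047, 1.21, 0, 1.571], TCP at [222.437, 557.24, 231.299] pointing down, gripper open.
Joint ranges: [-2.67, 2.67], [-0.69, 1.73], [-1.03, 1.25], [-2.08, 2.16], [-1.42, 1.45], [-3.14, 3.14]. Speed limits (rad/s): [2.39, 2.39, 3.01, 3.14, 3.14, 3.14].

INTERFACE

Orientations are given as a unit quaternion [x, y, z, w].
In Python, from rig import readout, vision, order, models gives the robot as it stands.
- The arm moves only by the shell command python3 -m pendant 'ROWS' [OPENING]. ROWS is a JSON object of lists of equal length, an entry for each row: "linear": the shift along the tool's x, y, z in mm, a list of three; "spin": the turn about the tool's z in degrees. A call has 1 to 5 rows; each row is the pose to reach, as a shift and turn from the pose commanded when the call began, along the tool's axes at that moment; what a row does not reach only later rows make up. A row lasts 1/10 s, in which the tool goes at most 50 mm and 8.59 degrees, less where a joint would pass 70% of its speed; a pose out of reach is approached as far as the arm can. A call with a gripper value outside its range is refused whole. OPENING is the opening, from 0 (shut) to 1 (fully open), set as the call begins (- or left out, the last holds). The fingers move at their own pace and stop on an object; the grip force is fixed at half the most. Time passes only in rows, so rows that repeat a pose let the fingers close. It gives the time, the measured TCP pose, the force and the opening at its end, in the units of the state.
- readout.get_state(): the state, without advancing time (a new reading comes with each control period).
- vision.capture(name): name is "side" or "top" or "wrist"; returns a dict with "color" (384x512x3 uint8, red, green, blue), "mtx" (3x3 intrinsics, pixels), "distortion" ([k1, k2, p1, p2, k3] as OpenCV has them; the pictures are not rectified), "camera_from_world" (4x4, takes a point from world to camera coordinates); the wrist camera has in their place "mount" (4x4, takes a point from camera to tool coordinates, whose origin is the TCP and whose axes are the flange's). Camera axes: x right, y up, looking along -z (the intrinsics and any distortion apply to the point x, -y, -z); pixel columns grow to the right and rows downward; lengths in mm; the calibration is good to about 2 mm. A picture is of the moment at which its call begins: read the wrist's pose just before it. There is no depth.
- order.job_done(): hands the job in, once; it reports no verdict.
Trained networks look in the newest picture that a camera, given by its name, has taken for a name from the list of things; names that differ only in an ending like _2 or _b are one class to them, and where a whole thing is asked for, a point or a joint stands for the part that bears it (a point fixed in the world has none). Each returns a list of dicts, best first, with "score" (0 to 1); they miss things now and then, are a little off and sometimes report something else, mostly with a low value. They report only what shows in the picture. A call takes as long as a camera call. They do not tell look-alikes from the thing itself.
- models.boxes_of(label, camera): "rect" ([left, top, right, bottom] in pixels, round what is visible of it).
- models.regions_of(label, camera): "region" (384x512 bool, what is visible of it) and "rect" ([left, top, right, bottom] in pixels, round what is visible of it).
The state is a dict: "t": time; "joint_positions": joint angles; "joint_velocities": joint speeds; "joint_efforts": joint torques, N m; "ee_pos": TCP position; "tool_rot": TCP orientation; "ft_force": force on the tool from outside, world axes, zero at the start; "torque": the same for the moment, N m; "gripper_width": finger opening in mm.
Only numpy, scipy, OpenCV 4.12 (cv2) and the standard library are available. Lean on these libraries where they do the work, as an engineer would, in place of code of your own. Each camera call takes 0.05 s, during which the arm holds its last target.

TASK

Set the stone cast for trimming: with the fingertips, gently push the steel post on the turntable's round stage to turn the stage (less than half a turn counter-clockwise, seen from above) until the index mark on the stage lines up with the one long line on the graduated collar around it. Then push the lock slide on the turntable's side arm fully home against its stop block. Only push, never pinch or lift: the cast stays standing on the middle of the stage and rides round with it, the collar stays as it is set, and the other things on the bench are left alone.

Things in the scene. Friction and masses are not known exactly. Their poses are not given: they have to be found in the camera images.
- turntable: fixed model turntable, grey foot 196 mm across and 14 mm high. Origin: centre of its underside, on the bench, on the stage's turning axis; z up. A flat arm 92 mm wide (x) reaches out to 152 mm on its own -y side and carries the lock slide.
- stage: the turning stage (the dial): steel disc 144 mm across, top 24 mm above the bench. Origin on the axis, 14 mm above the bench, z up; index mark along its +x, push post at its x = -58 mm. Turns about z, friction 0.1 N m (2 N at the post), no spring, stays where left; stops bar it 1.1 rad or more clockwise of its start and 1.7 rad or more counter-clockwise of the long line. Push with under 30 N.
- post_top (a point): top centre of the upright steel post on the stage, by which the stage is pushed round: 12 mm in diameter, 48 mm high above the stage (a flange 20 mm across and 3 mm high at its foot), its axis 58 mm from the turning axis, straight opposite the index mark. This point is 72 mm above the bench; the upper 20 mm of the post stands above the cast.
- index_mark (a point): outer end of the index mark, a black radial line 22 mm long and 3.5 mm wide on the stage's rim, the only line on the stage. The point lies 73 mm from the axis, 24 mm above the bench.
- target_line (a point): inner end of the long line (21 x 3.5 mm) on the aluminium collar round the stage (148 to 192 mm across, top 24 mm above the bench); its other lines, every 15 degrees, are thin and 6.5 mm long. The point lies 73 mm from the axis, 24 mm above the bench: index_mark falls on it when in line. At the start the mark is 0.45 to 2.4 rad clockwise of it. The collar is stiff, only a hard push turns it.
- lock_slide (a joint): travel of the lock slide in m: 0 at the start, 0.024 fully home against the stop block. It moves along the turntable's own +x, needs about 2 N, has no spring and stays where it is left.
- lock_top (a point): top centre of the lock slide's upright dark thumb plate: 8 mm thick along the travel, 24 mm wide, 36 mm of plate below this point, which is 52 mm above the bench. It stands 122 mm from the axis on the turntable's own -y side, at x = -12 mm when out and +12 mm when home; the stop block (22 mm high above the arm, 10 mm thick) is beyond it. Push on its -x face.
- cast: loose stone cast of a dental arch, 56 x 63 x 27 mm, standing on the middle of the stage. Origin: centre of its underside, z up.
- burner_cap: loose small brown burner cap, 22 mm across, 24 mm high, behind the turntable; leave alone. Origin at its underside.
- brush: loose brush, 156 mm long, 11 mm thick, lying near the front edge on the right; leave alone. Origin under its middle.
- segment: loose stone tooth segment, 21 x 34 x 23 mm, left of the turntable; leave alone. Origin under its middle.
- mandrels: loose black mandrel box, 28 x 56 x 22 mm, right of the turntable; leave alone. Origin under its middle.
- pot: loose white pot with lid, 48 mm across, 49 mm high, behind the turntable; leave alone. Origin under its middle.
There are look-alikes about, which are no part of the job. There is more than one size of the cast; the one meant has the size given above.

How it is judged (in metres and radians):
On the way, in this order (a step that is already met when the one before it is completed fails the run):
1. the index mark rests at the long collar line while the lock slide is still out (horizontal distance between index_mark and target_line below 0.004 m and angular speed of stage below 0.05 rad/s and value of joint lock_slide below 0.006 m), for 0.3 s.
2. the lock slide is pushed home (value of joint lock_slide above 0.021 m and horizontal distance between index_mark and target_line below 0.004 m), for 0.2 s.
At the end, for the whole second after the job is handed in: The index mark is within 4 mm (about 3 degrees) of the long collar line and at rest, the lock slide is home to within 3 mm, and the cast stands upright on the stage within 20 mm of its centre (all of step 2 and angular speed of stage below 0.05 rad/s and horizontal distance between cast and stage below 0.02 m and z of cast in the frame of stage below 0.018 m and angle between cast's own z axis and vertical below 0.2 rad); the robot touches nothing.
It fails at once if the cast is lifted, tipped or pushed off the middle of the stage (not (horizontal distance between cast and stage below 0.02 m and z of cast in the frame of stage below 0.018 m and angle between cast's own z axis and vertical below 0.2 rad)).
It fails at once if the collar is turned out of its setting (distance of target_line from where it was at the start of the episode above 0.004 m).
It fails at once if the stage is pinched or pushed hard (over 30 N) (contact force between the fingers and stage above 30 N).
It fails at once if a loose thing round the turntable is disturbed (20 mm) (distance of any of burner_cap, brush, segment, mandrels, pot from where it was at the start of the episode above 0.02 m).
It also fails if it takes over 64 s, if anything falls off the work surface, if the arm or the gripper's body presses on something with over 40 N, if the wrist force passes 120 N, or if a joint passes its speed limit or range.

## Working session

There is one attempt and no reset: what is moved stays moved. The work goes in short steps, Python scripts to look and compute and a shell command to move; the robot and the scene stay as the last step left them, time stands still between calls to the robot, and variables do not carry over. Pictures are saved under pics/ and viewed, and the job is handed in when it is done.

```bash
ls; mkdir -p pics
python3 - <<'E'
from rig import readout, vision
import cv2
print(readout.get_state())
for n in ["side","top","wrist"]:
    c=vision.capture(n)
    cv2.imwrite(f"pics/a_{n}.png",cv2.resize(c["color"][:,:,::-1],(768,576),interpolation=cv2.INTER_CUBIC))
    print(n,{k:v for k,v in c.items() if k!="color"})
E
```

```text
pics
{'t': 0.0, 'joint_positions': array([ 1.19098950e+00,  3.14190608e-01, -4.80877825e-02,  1.21023677e+00,
        1.25762469e-05,  1.57081157e+00]), 'joint_velocities': array([-0.00024602, -0.00028535, -0.0004845 , -0.00075673, -0.00058231,
       -0.00150094]), 'joint_efforts': array([-1.30147317e-03, -5.39594436e+01,  3.39745760e+01,  1.92751118e-02,
       -2.43073391e-04, -1.14618152e-05]), 'ee_pos': array([222.21851143, 556.68651864, 230.45200966]), 'tool_rot': array([ 1.88771466e-01,  9.82020669e-01, -8.42780381e-04, -1.68395538e-04]), 'ft_force': array([-0.28679077,  0.92611116,  0.63049414]), 'torque': array([0.0193681 , 0.01462793, 0.00245347]), 'gripper_width': 85.4661767099086}
side {'mtx': array([[384.13189787,   0.        , 254.30746195],
       [  0.        , 384.13189787, 192.93189465],
       [  0.        ,   0.        ,   1.        ]]), 'distortion': array([-0.11150993,  0.        ,  0.        ,  0.        ,  0.        ]), 'camera_from_world': array([[-9.17822597e-01, -3.96902673e-01, -8.36350750e-03,
         4.81664673e+02],
       [ 2.31564702e-01, -5.52359080
[... 746 characters left out ...]
+02],
       [ 0.00000000e+00,  0.00000000e+00,  0.00000000e+00,
         1.00000000e+00]])}
wrist {'mtx': array([[320.34332512,   0.        , 255.86498586],
       [  0.        , 320.34332512, 184.43045361],
       [  0.        ,   0.        ,   1.        ]]), 'distortion': array([-0.00459031,  0.        ,  0.        ,  0.        ,  0.        ]), 'mount': array([[-6.80473632e-04,  9.59132592e-01,  2.82956195e-01,
         7.17013148e+01],
       [ 9.99999765e-01,  6.30756157e-04,  2.66806966e-04,
         5.67232315e-01],
       [ 7.74268950e-05,  2.82956310e-01, -9.59132796e-01,
        -1.43398085e+02],
       [ 0.00000000e+00,  0.00000000e+00,  0.00000000e+00,
         1.00000000e+00]])}
```

View pics/a_top.png

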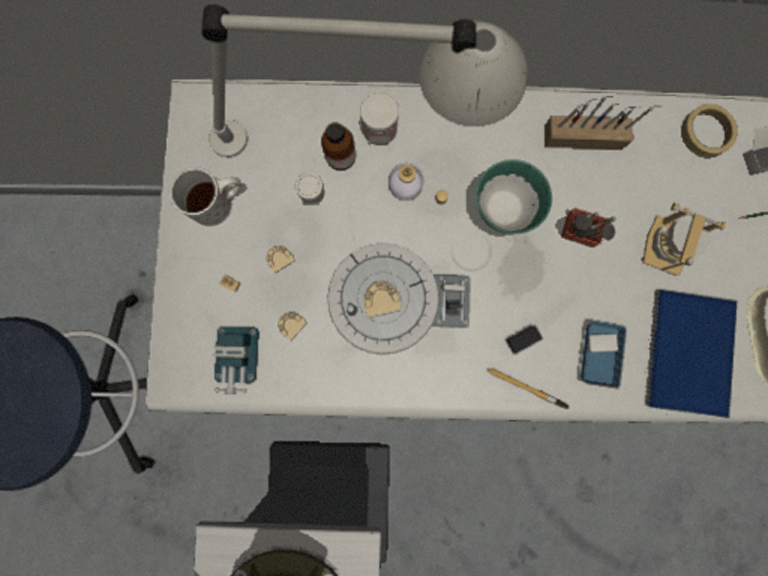

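View pics/a_side.png

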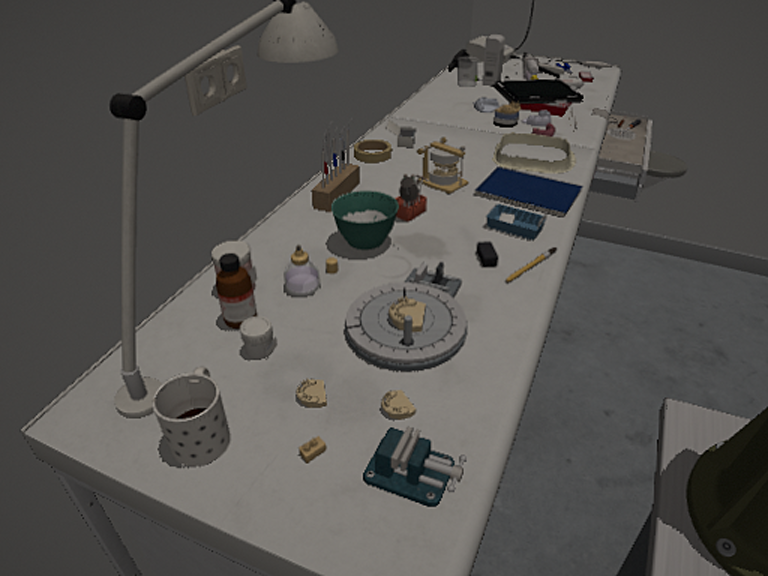

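View pics/a_wrist.png

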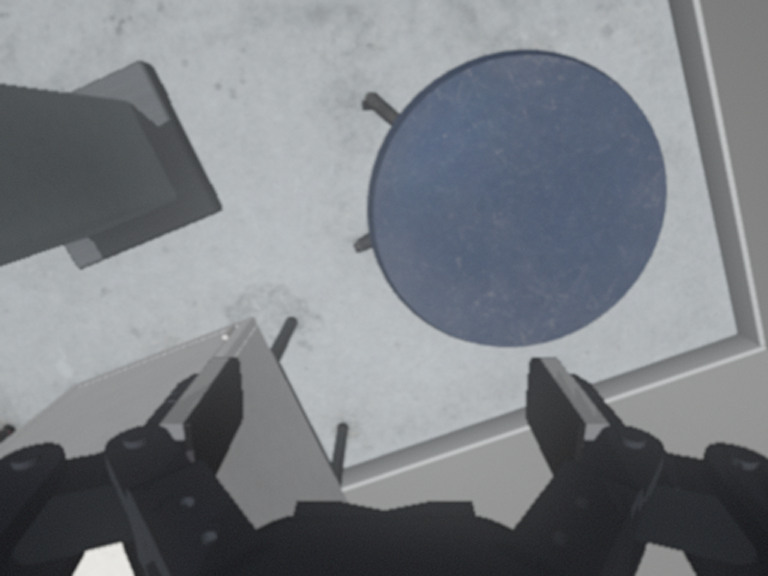

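```bash
cat > h.py <<'E'
import numpy as np, cv2
from rig import readout, vision, models
from scipy.spatial.transform import Rotation as R
def wc(c,st=None):
    if "mount" in c:
        st=st or readout.get_state()
        T=np.eye(4);T[:3,:3]=R.from_quat(st["tool_rot"]).as_matrix();T[:3,3]=st["ee_pos"]
        return T@np.asarray(c["mount"])
    return np.linalg.inv(c["camera_from_world"])
def unproj(c,uv,z,W=None):
    W=wc(c) if W is None else W
    p=cv2.undistortPoints(np.array(uv,float).reshape(-1,1,2),c["mtx"],c["distortion"]).reshape(-1,2)
    d=np.c_[p[:,0],-p[:,1],-np.ones(len(p))]@W[:3,:3].T
    o=W[:3,3]
    return o+d*((z-o[2])/d[:,2])[:,None]
def proj(c,P,W=None):
    W=wc(c) if W is None else W
    q=(np.asarray(P,float).reshape(-1,3)-W[:3,3])@W[:3,:3]
    q=q*[1,-1,-1]
    return cv2.projectPoints(q,np.zeros(3),np.zeros(3),c["mtx"],c["distortion"])[0].reshape(-1,2)
def rectify(c,x0,x1,y0,y1,z,s,W=None):
    # world-plane ortho image; rows down = -x, cols right = -y ; s px per mm
    xs=np.arange(x1,x0,-1/s); ys=np.arange(y1,y0,-1/s)
    X,Y=np.meshgrid(xs,ys,indexing="ij")
    uv=proj(c,np.stack([X,Y,np.full_like(X,z)],-1).reshape(-1,3),W).reshape(*X.shape,2).astype(np.float32)
    return cv2.remap(c["color"],uv[...,0],uv[...,1],cv2.INTER_CUBIC)
E
python3 - <<'E'
from h import *
c=vision.capture("top")
print("base px",proj(c,[[0,0,0]]))
for l in ["turntable","stage","post_top","lock_slide","lock_top","cast","burner_cap","brush","segment","mandrels","pot"]:
    for r in models.regions_of(l,"top")[:3]:
        m=r["region"]; ys,xs=np.nonzero(m)
        print(l,round(r["score"],2),np.round(r["rect"]),unproj(c,[[xs.mean(),ys.mean()]],0)[0].round(0))
E
```

```text
base px [[189.26766961 412.08797843]]
turntable 0.82 [219. 161. 315. 234.] [ 550. -175.    0.]
turntable 0.47 [220. 165. 292. 236.] [ 551. -153.    0.]
stage 0.96 [227. 169. 287. 224.] [ 552. -155.    0.]
post_top 0.59 [228. 168. 284. 227.] [ 552. -155.    0.]
lock_slide 0.45 [298. 200. 310. 208.] [ 538. -279.    0.]
cast 0.87 [242. 188. 271. 211.] [ 548. -152.    0.]
cast 0.66 [183. 208. 202. 227.] [499.   8.   0.]
cast 0.5 [177. 162. 198. 182.] [618.  35.   0.]
brush 0.64 [326. 246. 378. 270.] [ 395. -420.    0.]
segment 0.45 [148. 184. 161. 193.] [569. 122.   0.]
segment 0.35 [290. 127. 299. 138.] [ 737. -257.    0.]
mandrels 0.48 [336. 218. 358. 232.] [ 484. -403.    0.]
mandrels 0.34 [200. 115. 214. 138.] [747. -15.   0.]
mandrels 0.17 [297. 199. 305. 209.] [ 539. -278.    0.]
```

Run:
```python
from h import *
c=vision.capture("top")
im=rectify(c,430,680,-330,-40,24,2.6)
cv2.imwrite("pics/b_top.png",im[:600,:800,::-1]); print(im.shape)
im=cv2.resize(c["color"][150:250,210:325],(780,678),interpolation=cv2.INTER_CUBIC)[:600]
c=vision.capture("side")
im=cv2.resize(c["color"][170:260,215:325],(733,600),interpolation=cv2.INTER_CUBIC)
cv2.imwrite("pics/b_side.png",im[:,:,::-1])
```

```text
(651, 755, 3)
```

View pics/b_top.png

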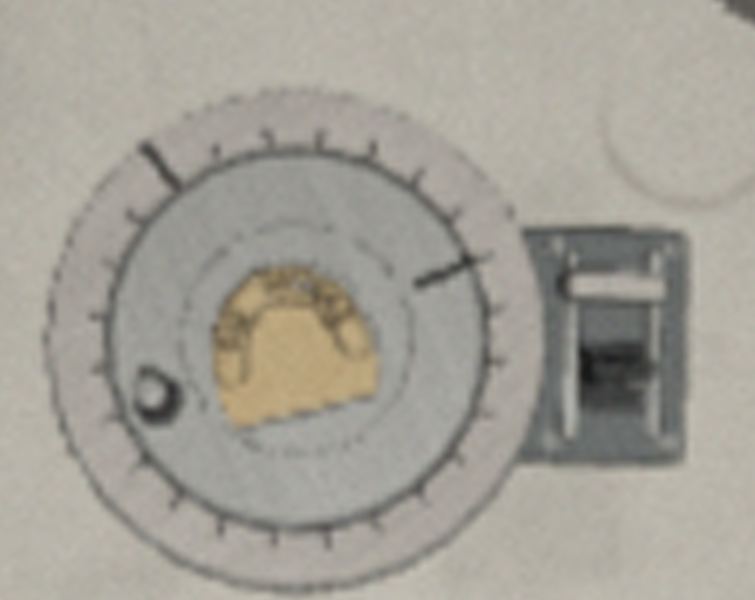

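View pics/b_side.png

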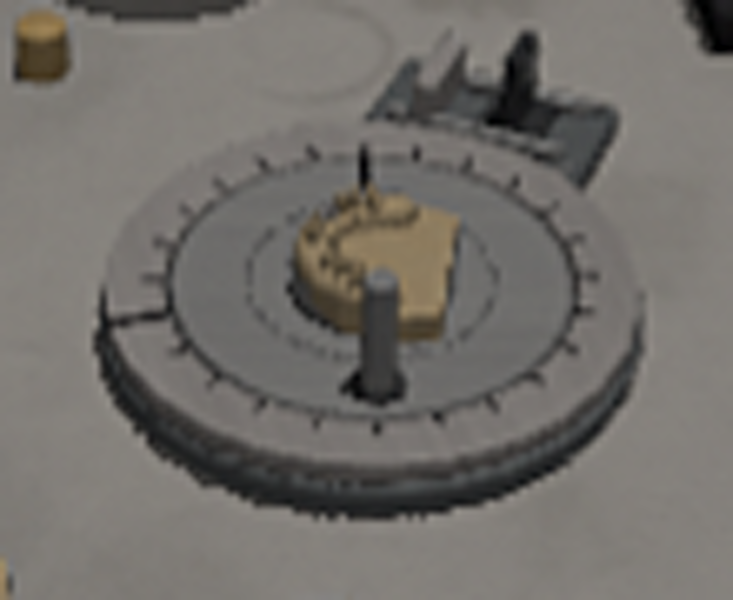

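```bash
cat >> h.py <<'E'
def rows(target,yaw=None,st=None):
    st=st or readout.get_state()
    Rm=R.from_quat(st["tool_rot"]).as_matrix()
    d=Rm.T@(np.asarray(target,float)-st["ee_pos"])
    cy=np.degrees(np.arctan2(Rm[1,0],Rm[0,0]))
    s=None if yaw is None else -((yaw-cy+180)%360-180)
    print("pos",st["ee_pos"].round(1),"yaw",cy.round(1),"t",round(st["t"],2),"F",st["ft_force"].round(1),"-> linear",d.round(1),"spin",s)
def ring(cx,cy,r,z,n=60):
    a=np.linspace(0,2*np.pi,n,endpoint=False)
    return np.c_[cx+r*np.cos(a),cy+r*np.sin(a),np.full(n,z)]
def overlay(c,pts,roi,sc,name,W=None):
    u0,v0,u1,v1=roi
    im=cv2.resize(c["color"][v0:v1,u0:u1],None,fx=sc,fy=sc,interpolation=cv2.INTER_CUBIC)[:,:,::-1].copy()
    for col,P in pts:
        for u,v in (proj(c,P,W)-[u0,v0]+.5)*sc: cv2.circle(im,(int(u),int(v)),1,col,-1)
    cv2.imwrite(name,im)
E
python3 - <<'E'
from h import *
cx,cy=549.8,-154.4
am,al=np.radians(-66.5),np.radians(38.4)
def pr(a,r,z): return [cx+r*np.cos(a),cy+r*np.sin(a),z]
post=[pr(am+np.pi,58,z) for z in range(24,73,2)]
pts=[((0,0,255),ring(cx,cy,72,24)),((0,255,0),ring(cx,cy,96,24)),((255,0,0),post),((0,255,255),[pr(am,73,24),pr(al,73,24),pr(al,94,24)]),
((255,0,255),[[cx-12,cy-122-d,52] for d in (-12,0,12)]),((255,255,0),[[cx+12+s*46,cy-152,14] for s in (-1,1)]+[[cx-46,cy-152,14]])]
c=vision.capture("side"); overlay(c,pts,(215,170,325,260),6.6,"pics/c_side.png")
c=vision.capture("top"); overlay(c,pts,(210,150,325,245),6.2,"pics/c_top.png")
rows([549.6,-91.2,150],23.5)
E
```

```text
pos [222.4 557.3 231.3] yaw 158.2 t 0.95 F [-0.3 -0.9  0. ] -> linear [-544.3 -481.    81.3] spin 134.7394415427719
```

View pics/c_side.png

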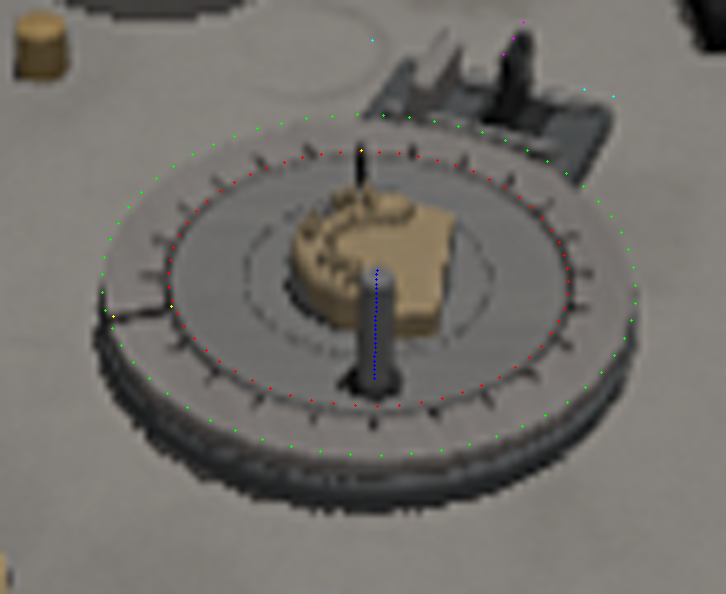

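View pics/c_top.png

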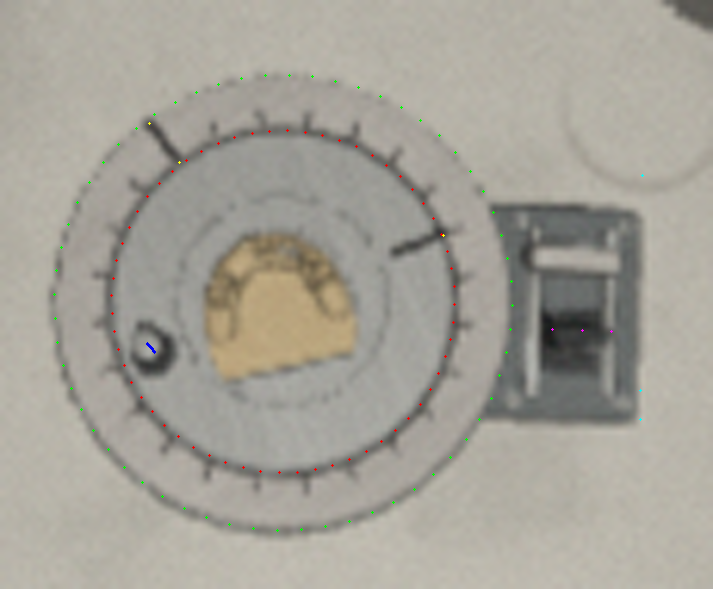

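```bash
python3 -m pendant '{"linear":[[-35,-31,0],[-70,-62,0],[-105,-93,0],[-140,-124,0],[-175,-155,0]],"spin":[8,16,24,32,40]}' 0
python3 - <<'E'
from h import *
rows([549.6,-91.2,150],23.5); print(readout.get_state()["joint_positions"].round(2))
E
```

```text
t: 1.45
ee_pos: [328.0, 346.8, 231.5]
tool_rot: [0.515, 0.857, 0.0, 0.0]
ft_force: [0.6, -0.4, -0.3]
gripper_width: 12.5
pos [328.  346.8 231.5] yaw 117.9 t 1.45 F [ 0.6 -0.4 -0.3] -> linear [-490.8   -9.5   81.4] spin 94.44131351785543
[ 0.81  0.08 -0.33  1.16 -0.    1.9 ]
```

```bash
python3 -m pendant '{"linear":[[-48,-1,0],[-96,-2,0],[-144,-3,0],[-192,-4,0],[-240,-5,0]],"spin":[8,16,24,32,40]}' 0
python3 - <<'E'
from h import *
rows([549.6,-91.2,150],23.5)
E
```

```text
t: 1.95
ee_pos: [437.3, 132.8, 231.7]
tool_rot: [0.778, 0.629, 0.001, 0.0]
ft_force: [1.6, -0.5, -0.7]
gripper_width: 0.4
pos [437.3 132.8 231.7] yaw 77.9 t 1.95 F [ 1.6 -0.5 -0.7] -> linear [-195.6  156.6   81.7] spin 54.41476465805249
```

```bash
python3 -m pendant '{"linear":[[-35,28,0],[-70,56,0],[-105,84,0],[-140,112,0],[-175,140,10]],"spin":[8,16,24,32,40]}' 0
python3 - <<'E'
from h import *
rows([549.6,-91.2,150],23.5)
E
```

```text
t: 2.45
ee_pos: [539.6, -67.3, 222.6]
tool_rot: [0.946, 0.325, 0.001, 0.001]
ft_force: [1.4, -0.4, 0.1]
gripper_width: 0.2
pos [539.6 -67.3 222.6] yaw 37.9 t 2.45 F [ 1.4 -0.4  0.1] -> linear [-7.  24.9 72.6] spin 14.392120627818827
```

```bash
python3 -m pendant '{"linear":[[-4,12,35],[-7,25,70],[-7,25,90],[-7,25,90],[-7,25,90]],"spin":[7,14,14,14,14]}' 0
cat > look.py <<'E'
from h import *
import sys
am=np.radians(float(sys.argv[2])) 
cx,cy=549.8,-154.4; al=np.radians(38.4)
st=readout.get_state(); c=vision.capture("wrist"); W=wc(c,st)
def pr(a,r,z): return [cx+r*np.cos(a),cy+r*np.sin(a),z]
pts=[((0,0,255),ring(cx,cy,72,24)),((0,255,0),ring(cx,cy,96,24)),((255,0,0),[pr(am+np.pi,58,z) for z in range(24,73,2)]),((0,255,255),[pr(am,73,24),pr(al,73,24),pr(al,94,24)])]
overlay(c,pts,(0,0,512,384),1.5,sys.argv[1],W)
E
python3 look.py pics/d1.png -66.5
python3 - <<'E'
from h import *
rows([549.6,-91.2,57],23.5)
E
```

```text
t: 2.95
ee_pos: [547.9, -89.1, 131.6]
tool_rot: [0.978, 0.21, -0.0, -0.0]
ft_force: [0.2, -0.5, 0.2]
gripper_width: -0.0
pos [548.7 -89.1 132.5] yaw 24.3 t 3.0 F [0.9 0.7 0.4] -> linear [-0.1  2.2 75.5] spin 0.772446706704784
```

View pics/d1.png

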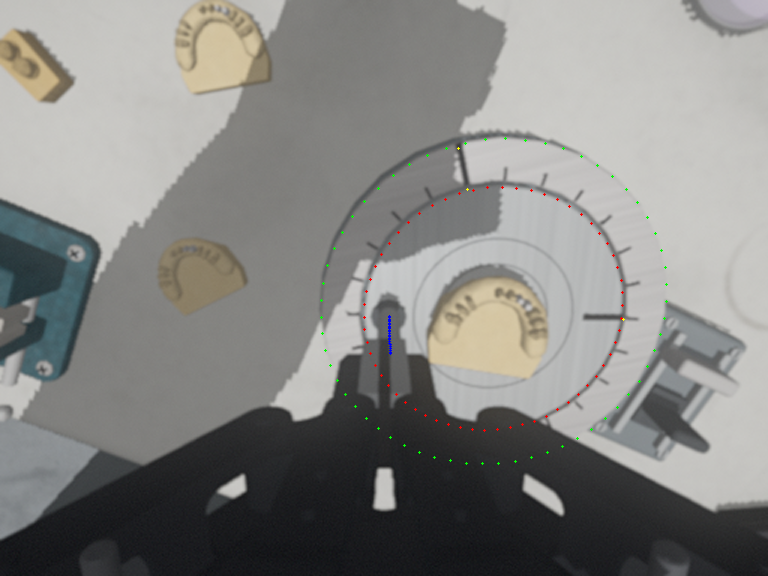

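```bash
python3 -m pendant '{"linear":[[0,2,25],[0,2,50],[0,2,70],[0,2,75],[0,2,75]],"spin":[1,1,1,1,1]}' 0
cat > arc.py <<'E'
from h import *
import sys
# arc.py off step : rows following the arc; off = tangential TCP offset, args: list of post angles deg
cx,cy,z=float(sys.argv[1]),float(sys.argv[2]),57
off=float(sys.argv[3])
st=readout.get_state(); Rm=R.from_quat(st["tool_rot"]).as_matrix()
psi=np.degrees(np.arctan2(Rm[1,0],Rm[0,0])); p=st["ee_pos"]
print("pos",p.round(1),"yaw",psi.round(1),"polar",np.degrees(np.arctan2(p[1]-cy,p[0]-cx)).round(1),np.hypot(p[1]-cy,p[0]-cx).round(1),"t",round(st["t"],2),"F",st["ft_force"].round(1))
L=[];S=[]
for f in sys.argv[4:]:
    a=np.radians(float(f)); P=np.array([cx+58*np.cos(a)+off*np.sin(a),cy+58*np.sin(a)-off*np.cos(a),z])
    L.append((Rm.T@(P-p)).round(1).tolist()); y=float(f)-90
    S.append(round(-((y-psi+180)%360-180),1))
print(L,S)
E
python3 look.py pics/d2.png -66.5; python3 arc.py 549.8 -154.4 17 113.5 116 118.5 121 123.5
```

```text
t: 3.5
ee_pos: [549.3, -90.8, 57.1]
tool_rot: [0.979, 0.202, 0.0, 0.0]
ft_force: [-0.4, 0.3, 0.4]
gripper_width: -0.4
pos [549.9 -91.   57.8] yaw 23.3 polar 89.9 63.4 t 3.55 F [ 0.  -0.8  0.3]
[[-8.4, 0.2, 0.7], [-10.9, -0.5, 0.7], [-13.5, -1.1, 0.7], [-16.1, -1.5, 0.7], [-18.7, -1.9, 0.7]] [np.float64(-0.2), np.float64(-2.7), np.float64(-5.2), np.float64(-7.7), np.float64(-10.2)]
```

View pics/d2.png

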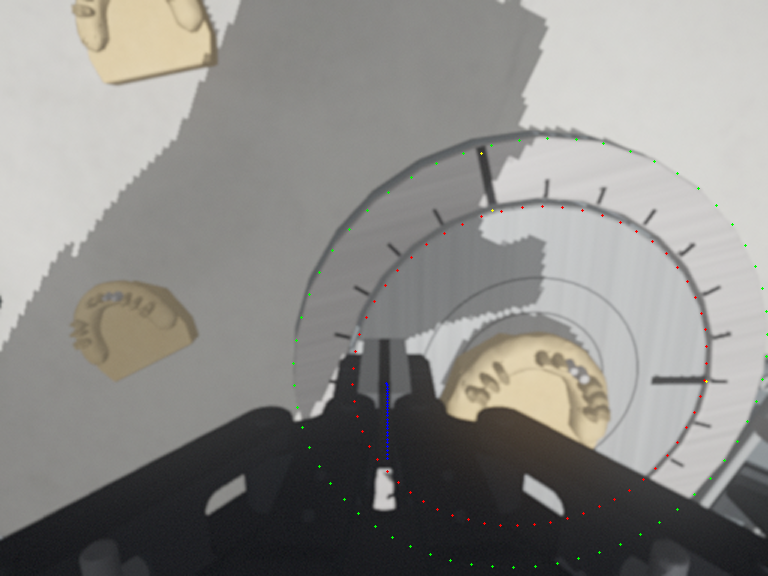

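```bash
python3 -m pendant '{"linear":[[-4,0,0.5],[-8,0,0.7],[-11,-0.5,0.7],[-13.5,-1,0.7],[-16,-1.5,0.7]],"spin":[0,0,-2.7,-5.2,-7.7]}' 0;  python3 arc.py 549.8 -154.4 17 123.5 126 128.5 131 133.5
```

```text
t: 4.05
ee_pos: [534.5, -96.0, 56.8]
tool_rot: [0.964, 0.268, 0.001, 0.0]
ft_force: [0.9, 1.5, 0.9]
gripper_width: -0.0
pos [534.5 -96.   56.8] yaw 31.0 polar 104.7 60.4 t 4.05 F [0.9 1.5 0.9]
[[-2.5, -0.7, -0.2], [-5.1, -1.3, -0.2], [-7.7, -1.8, -0.3], [-10.3, -2.1, -0.3], [-12.9, -2.3, -0.3]] [np.float64(-2.5), np.float64(-5.0), np.float64(-7.5), np.float64(-10.0), np.float64(-12.5)]
```

```bash
python3 look.py pics/d3.png -60
```

```text
(no output)
```

View pics/d3.png

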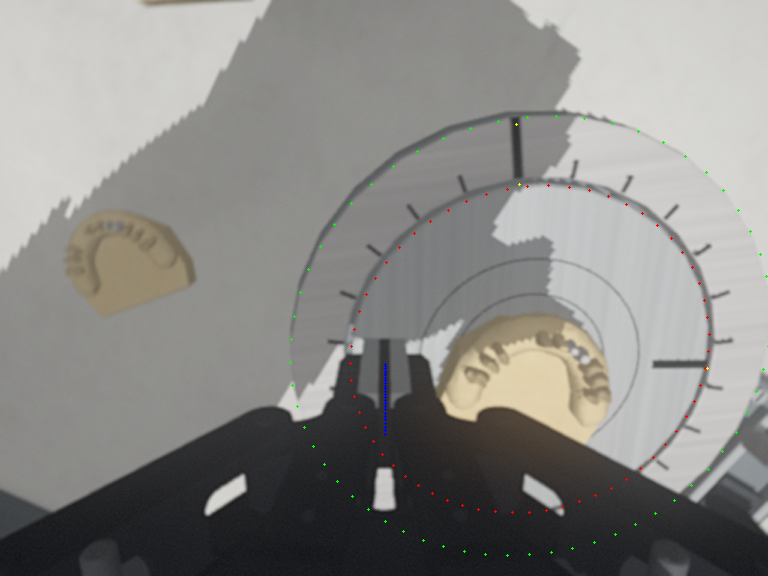

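```bash
python3 arc.py 549.8 -154.4 17 124 127 130 133 136; python3 -m pendant '{"linear":[[-3,-0.9,0],[-6.1,-1.5,0],[-9.3,-2,0],[-12.4,-2.2,0],[-15.5,-2.3,0]],"spin":[-3,-6,-9,-12,-15]}' 0;  python3 arc.py 549.8 -154.4 17 139 142 145 148 151
```

```text
pos [534.  -96.1  56.7] yaw 31.1 polar 105.1 60.4 t 4.1 F [0.6 1.2 1.4]
[[-2.5, -0.8, -0.3], [-5.6, -1.4, -0.3], [-8.8, -1.9, -0.3], [-11.9, -2.2, -0.3], [-15.1, -2.4, -0.3]] [np.float64(-2.9), np.float64(-5.9), np.float64(-8.9), np.float64(-11.9), np.float64(-14.9)]
t: 4.6
ee_pos: [520.0, -102.0, 56.6]
tool_rot: [0.92, 0.391, 0.001, 0.0]
ft_force: [1.0, 1.4, 1.5]
gripper_width: -0.3
pos [ 520.  -102.    56.6] yaw 46.0 polar 119.6 60.3 t 4.6 F [1.  1.4 1.5]
[[-3.1, -0.9, -0.4], [-6.2, -1.6, -0.4], [-9.3, -2.1, -0.4], [-12.4, -2.4, -0.4], [-15.6, -2.6, -0.4]] [np.float64(-3.0), np.float64(-6.0), np.float64(-9.0), np.float64(-12.0), np.float64(-15.0)]
```

```bash
python3 -m pendant '{"linear":[[-3.1,-0.9,-0.3],[-6.2,-1.6,-0.3],[-9.3,-2.1,-0.3],[-12.4,-2.4,-0.3],[-15.6,-2.6,-0.3]],"spin":[-3,-6,-9,-12,-15]}' 0;  python3 arc.py 549.8 -154.4 17 154 157 160 163 166
```

```text
t: 5.1
ee_pos: [507.4, -111.5, 56.8]
tool_rot: [0.862, 0.508, 0.001, 0.001]
ft_force: [2.3, 1.5, -1.2]
gripper_width: -0.2
pos [ 507.4 -111.5   56.8] yaw 61.0 polar 134.7 60.3 t 5.1 F [ 2.3  1.5 -1.2]
[[-3.0, -0.9, -0.2], [-6.1, -1.5, -0.2], [-9.2, -2.0, -0.2], [-12.4, -2.4, -0.2], [-15.5, -2.5, -0.3]] [np.float64(-3.0), np.float64(-6.0), np.float64(-9.0), np.float64(-12.0), np.float64(-15.0)]
```

```bash
python3 -m pendant '{"linear":[[-3.1,-0.9,-0.2],[-6.2,-1.6,-0.2],[-9.3,-2.1,-0.2],[-12.4,-2.4,-0.2],[-15.6,-2.5,-0.2]],"spin":[-3,-6,-9,-12,-15]}' 0;  python3 arc.py 549.8 -154.4 17 169 172 175 178 181; python3 look.py pics/d4.png -14
```

```text
t: 5.6
ee_pos: [497.4, -123.8, 56.9]
tool_rot: [0.788, 0.616, 0.001, 0.0]
ft_force: [1.9, 0.8, -0.4]
gripper_width: -0.1
pos [ 497.4 -123.8   56.9] yaw 76.0 polar 149.7 60.7 t 5.6 F [ 1.9  0.8 -0.4]
[[-3.1, -0.6, -0.1], [-6.2, -1.3, -0.1], [-9.3, -1.7, -0.1], [-12.5, -2.1, -0.1], [-15.6, -2.2, -0.1]] [np.float64(-3.0), np.float64(-6.0), np.float64(-9.0), np.float64(-12.0), np.float64(-15.0)]
```

View pics/d4.png

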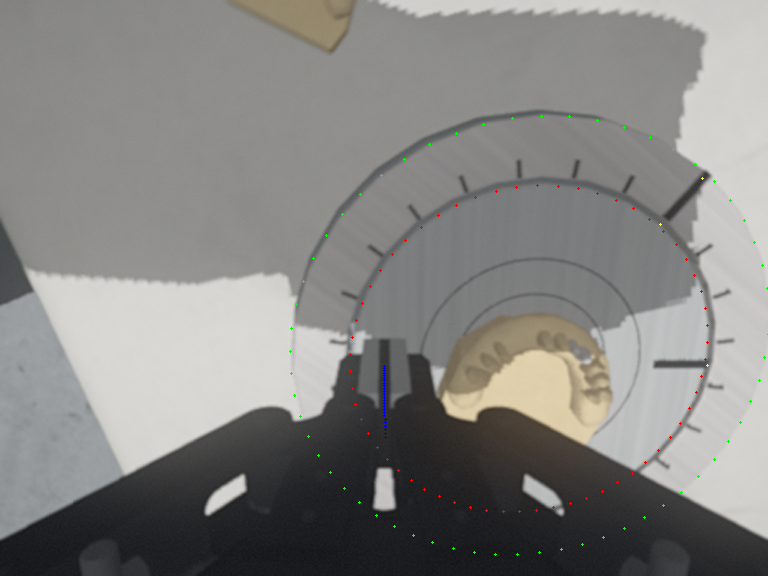

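```bash
python3 -m pendant '{"linear":[[-3.1,-0.8,-0.1],[-6.2,-1.4,-0.1],[-9.3,-1.8,-0.1],[-12.4,-2.2,-0.1],[-15.6,-2.3,-0.1]],"spin":[-3,-6,-9,-12,-15]}' 0;  python3 arc.py 549.8 -154.4 17 184 187 190 193 196
```

```text
t: 6.15
ee_pos: [491.1, -138.2, 56.9]
tool_rot: [0.701, 0.713, 0.001, 0.0]
ft_force: [1.2, 2.0, 1.1]
gripper_width: 0.0
pos [ 491.1 -138.2   56.9] yaw 91.0 polar 164.6 60.9 t 6.15 F [1.2 2.  1.1]
[[-3.3, -0.4, -0.1], [-6.4, -1.1, -0.2], [-9.5, -1.5, -0.2], [-12.7, -1.9, -0.2], [-15.8, -2.0, -0.2]] [np.float64(-3.0), np.float64(-6.0), np.float64(-9.0), np.float64(-12.0), np.float64(-15.0)]
```

```bash
python3 -m pendant '{"linear":[[-3.2,-0.6,-0.1],[-6.3,-1.2,-0.1],[-9.5,-1.6,-0.1],[-12.6,-2.0,-0.1],[-15.7,-2.1,-0.1]],"spin":[-3,-6,-9,-12,-15]}' 0;  python3 arc.py 549.8 -154.4 17 199 202 205 208 211;  python3 look.py pics/d5.png 16
```

```text
t: 6.65
ee_pos: [488.9, -153.8, 56.8]
tool_rot: [0.602, 0.799, 0.001, 0.0]
ft_force: [1.3, 2.5, 1.2]
gripper_width: 0.3
pos [ 488.9 -153.8   56.8] yaw 106.0 polar 179.5 60.9 t 6.65 F [1.3 2.5 1.2]
[[-3.4, -0.4, -0.2], [-6.5, -1.1, -0.2], [-9.6, -1.6, -0.2], [-12.8, -1.9, -0.2], [-15.9, -2.0, -0.2]] [np.float64(-3.0), np.float64(-6.0), np.float64(-9.0), np.float64(-12.0), np.float64(-15.0)]
```

View pics/d5.png

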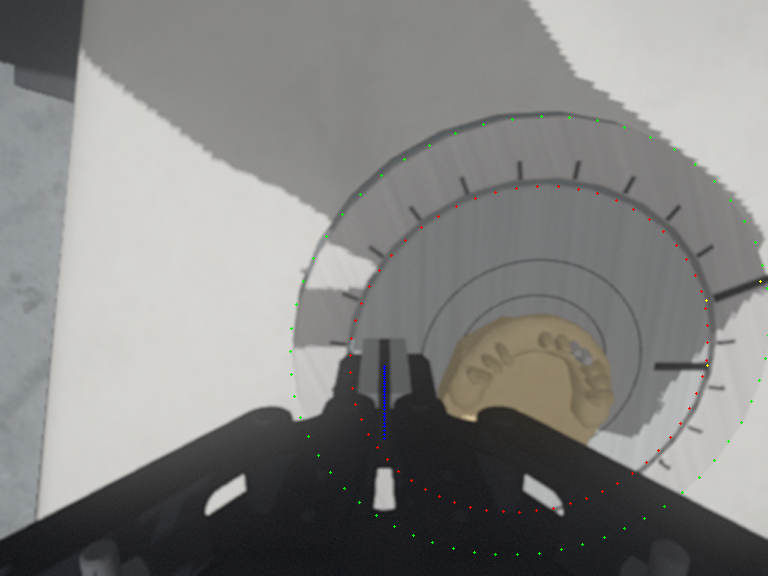

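```bash
python3 -m pendant '{"linear":[[-3.3,-0.6,-0.1],[-6.4,-1.2,-0.1],[-9.5,-1.7,-0.1],[-12.6,-2.0,-0.1],[-15.8,-2.1,-0.1]],"spin":[-3,-6,-9,-12,-15]}' 0;  python3 arc.py 549.8 -154.4 17 212.5 214 215.5 216 216;  cat > meas.py <<'E'
from h import *
import sys
st=readout.get_state(); c=vision.capture("wrist"); W=wc(c,st)
cx,cy=549.8,-154.4
# ortho polar view at z=24: angle vs radius about nominal centre
a=np.radians(np.arange(-20,80,.125)); r=np.arange(44,98,.25)
A,Rr=np.meshgrid(a,r)
uv=proj(c,np.stack([cx+Rr*np.cos(A),cy+Rr*np.sin(A),np.full_like(A,24)],-1).reshape(-1,3),W).reshape(*A.shape,2).astype(np.float32)
im=cv2.remap(c["color"],uv[...,0],uv[...,1],cv2.INTER_LINEAR)
cv2.imwrite(sys.argv[1],cv2.resize(im,(800,432))[:,:,::-1])
g=im.mean(2)
for n,lo,hi in (("mark",54,69),("line",79,91)):
    pr=g[(r>lo)&(r<hi)].mean(0); bg=cv2.GaussianBlur(pr[None],(0,0),40)[0]; d=np.clip(bg-pr,0,None)
    i=d.argmax(); s=slice(max(0,i-16),i+17); print(n,(np.degrees(a[s])*d[s]).sum()/d[s].sum(),"depth",d[i])
E
python3 meas.py pics/p1.png
```

```text
t: 7.2
ee_pos: [490.8, -169.6, 56.7]
tool_rot: [0.493, 0.87, 0.0, -0.0]
ft_force: [-0.3, 1.4, 1.7]
gripper_width: 0.3
pos [ 490.8 -169.6   56.7] yaw 120.9 polar -165.6 60.9 t 7.2 F [-0.3  1.4  1.7]
[[-1.9, -0.0, -0.3], [-3.5, -0.4, -0.3], [-5.0, -0.7, -0.3], [-5.5, -0.9, -0.3], [-5.5, -0.9, -0.3]] [np.float64(-1.6), np.float64(-3.1), np.float64(-4.6), np.float64(-5.1), np.float64(-5.1)]
mark 30.281794848191222 depth 52.36225622049873
line 38.22181284584328 depth 61.950440021439306
```

View pics/p1.png

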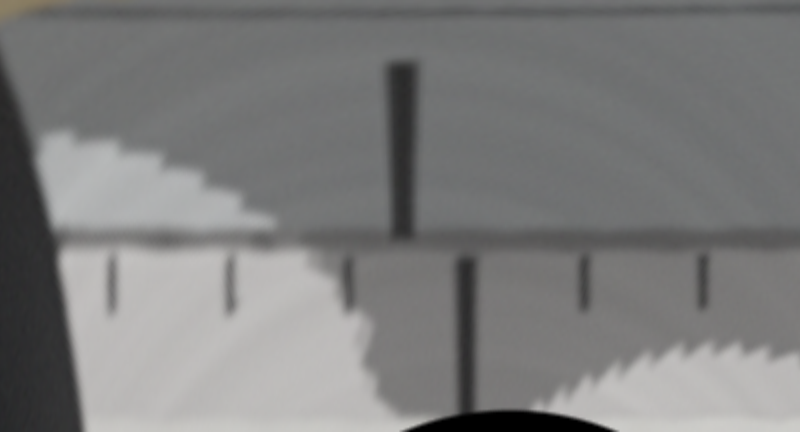

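```bash
python3 -m pendant '{"linear":[[-1.9,-0.3,-0.1],[-3.5,-0.6,-0.1],[-5.0,-0.8,-0.1],[-6.4,-1.0,-0.1],[-6.4,-1.0,-0.1]],"spin":[-1.5,-3,-4.5,-6,-6]}' 0;  python3 arc.py 549.8 -154.4 17 217 218;  python3 meas.py pics/p2.png
```

```text
t: 7.75
ee_pos: [493.3, -176.1, 56.4]
tool_rot: [0.447, 0.895, -0.0, -0.0]
ft_force: [-2.2, 0.0, 0.2]
gripper_width: -0.3
pos [ 493.3 -176.1   56.4] yaw 127.0 polar -159.0 60.5 t 7.75 F [-2.2  0.   0.2]
[[0.4, 0.2, -0.6], [-0.6, -0.1, -0.6]] [np.float64(-0.0), np.float64(-1.0)]
mark 36.84959496584112 depth 52.74629180126984
line 37.88303741497752 depth 60.78234169468672
```

```bash
python3 -m pendant '{"linear":[[-0.5,-0.1,-0.3],[-0.9,-0.2,-0.3],[-0.9,-0.2,-0.3],[-0.9,-0.2,-0.3]],"spin":[-0.5,-0.9,-0.9,-0.9]}' 0; python3 meas.py pics/p3.png
```

```text
t: 8.2
ee_pos: [493.6, -176.6, 56.6]
tool_rot: [0.44, 0.898, -0.0, -0.0]
ft_force: [-1.9, 0.8, -1.3]
gripper_width: -0.1
mark 37.457907914185064 depth 52.53983817531193
line 37.92265354812583 depth 60.234582702230355
```

View pics/p3.png

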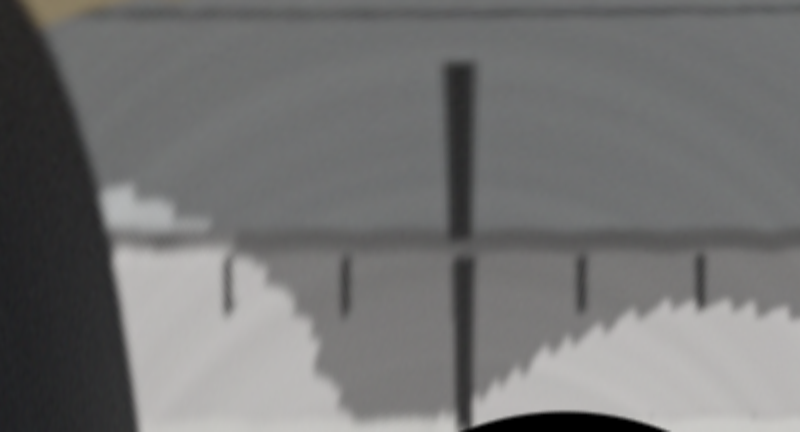

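```bash
python3 -m pendant '{"linear":[[4,0,0],[12,0,0],[20,0,-10],[22,0,-50],[22,0,-80]],"spin":[0,0,0,0,0]}' 0
python3 - <<'E'
from h import *
rows([480,-270,140],90); rows([480,-270,140],0)
c=vision.capture("top")
for z in (14,52): cv2.imwrite(f"pics/e{z}.png",rectify(c,480,620,-330,-230,z,5)[:600,:,::-1])
E
```

```text
t: 8.75
ee_pos: [479.8, -158.6, 138.9]
tool_rot: [0.439, 0.898, 0.0, 0.0]
ft_force: [-0.1, -0.5, 0.9]
gripper_width: -0.1
pos [ 479.8 -158.6  138.9] yaw 127.9 t 8.75 F [-0.1 -0.5  0.9] -> linear [-88.1 -68.3  -1.1] spin 37.87484618393111
pos [ 479.8 -158.6  138.9] yaw 127.9 t 8.75 F [-0.1 -0.5  0.9] -> linear [-88.1 -68.3  -1.1] spin 127.87484618393111
```

View pics/e14.png

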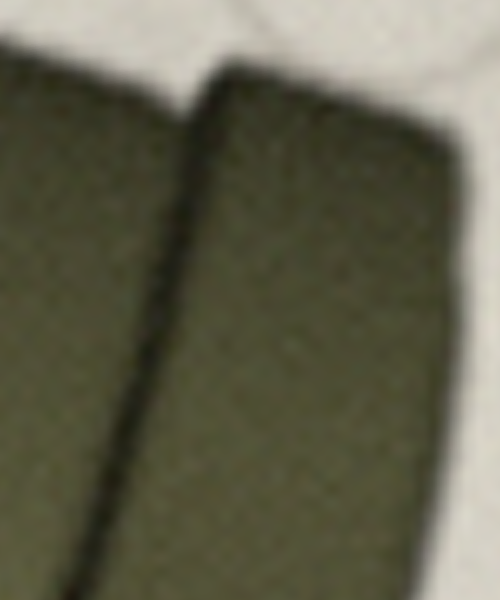

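View pics/e52.png

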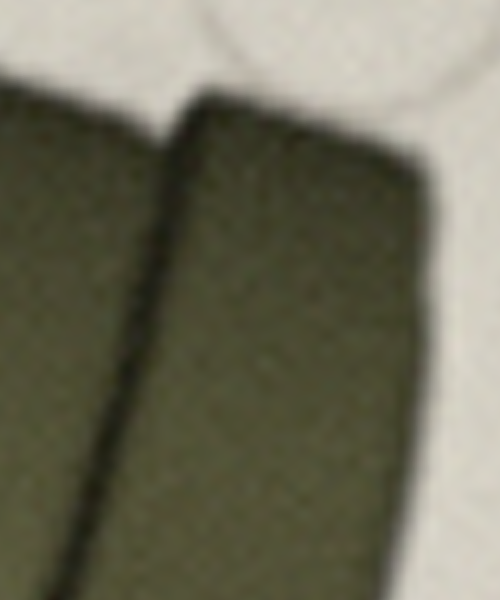

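```bash
python3 -m pendant '{"linear":[[3,-12,-10],[6,-24,-20],[9,-36,-30],[12,-48,-30],[15,-60,-30]],"spin":[-8,-16,-24,-32,-40]}' 0; python3 look.py pics/f1.png 38
python3 - <<'E'
from h import *
rows([480,-270,140],180)
E
```

```text
t: 9.3
ee_pos: [423.7, -184.3, 168.0]
tool_rot: [0.103, 0.995, -0.0, 0.001]
ft_force: [0.3, 0.1, 0.2]
gripper_width: 0.0
pos [ 421.7 -184.6  167.6] yaw 168.4 t 9.35 F [-1.9 -0.2 -0. ] -> linear [-74.2 -72.   27.7] spin -11.552528154428728
```

View pics/f1.png

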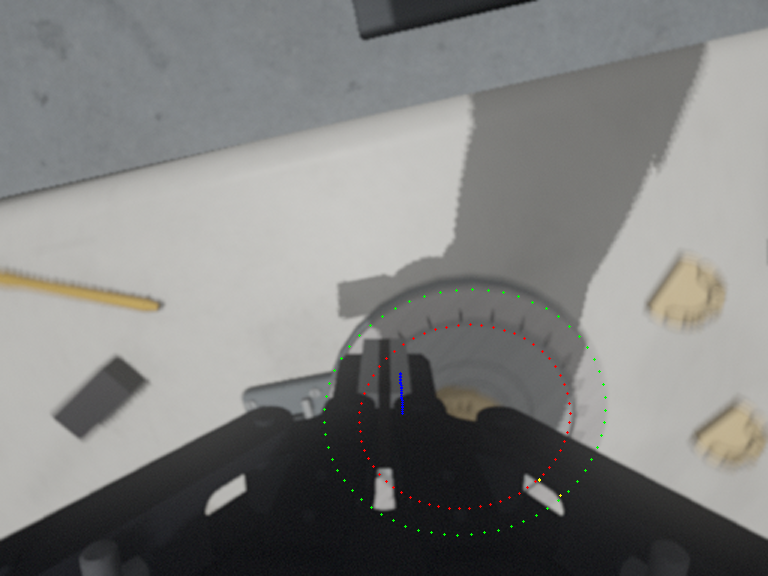

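```bash
python3 -m pendant '{"linear":[[-10,-15,5],[-20,-30,10],[-30,-45,15],[-45,-60,20],[-60,-75,25]],"spin":[8,16,24,32,40]}' 0; python3 -m pendant '{"linear":[[0,0,0],[0,0,0],[0,0,0],[0,0,0],[0,0,0]],"spin":[8,16,24,32,40]}' 0;python3 -m pendant '{"linear":[[0,0,0],[0,0,0],[0,0,0],[0,0,0],[0,0,0]],"spin":[8,16,24,32,40]}' 0;python3 -m pendant '{"linear":[[0,0,0],[0,0,0],[0,0,0],[0,0,0],[0,0,0]],"spin":[8,16,24,32,40]}' 0; python3 -m pendant '{"linear":[[0,0,0],[0,0,0]],"spin":[8,8]}' 0; python3 look.py pics/f2.png 38
python3 - <<'E'
from h import *
rows([490,-276,100],0)
print(readout.get_state()["joint_positions"].round(2))
E
```

```text
t: 9.85
ee_pos: [467.3, -270.6, 142.2]
tool_rot: [0.443, 0.896, 0.0, 0.001]
ft_force: [0.2, 0.4, 0.1]
gripper_width: 0.2
t: 10.35
ee_pos: [467.0, -269.9, 142.3]
tool_rot: [0.723, 0.691, 0.0, 0.0]
ft_force: [-0.6, 0.1, -0.1]
gripper_width: 0.4
t: 10.85
ee_pos: [467.0, -269.8, 142.4]
tool_rot: [0.916, 0.402, 0.0, 0.0]
ft_force: [0.8, -0.1, 0.4]
gripper_width: 0.2
t: 11.35
ee_pos: [467.0, -269.8, 142.4]
tool_rot: [0.998, 0.064, 0.0, 0.0]
ft_force: [0.4, -1.2, -0.5]
gripper_width: 0.0
t: 11.55
ee_pos: [467.0, -269.9, 142.3]
tool_rot: [1.0, -0.003, 0.0, 0.0]
ft_force: [-0.1, 0.0, 0.1]
gripper_width: -0.0
pos [ 467.  -269.9  142.2] yaw -0.1 t 11.6 F [ 0.9 -0.8  0.3] -> linear [23.   6.  42.3] spin -0.0747123339494351
[-0.52  0.25 -0.34  0.98  0.    2.62]
```

View pics/f2.png

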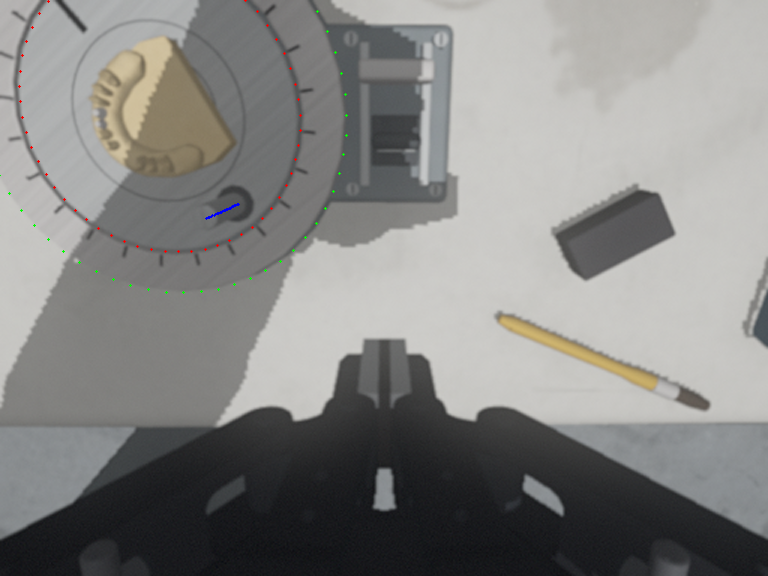

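Run:
```python
from h import *
st=readout.get_state(); c=vision.capture("wrist"); W=wc(c,st)
q=np.array([[452,27],[444,202],[330,25],[330,201]])/1.5
print("arm",unproj(c,q,16,W).round(1).tolist())
cx,cy=549.8,-154.4
for yaw in (0,2):
  r=np.radians(yaw)
  print(yaw,[ (cx+np.cos(r)*x-np.sin(r)*y, cy+np.sin(r)*x+np.cos(r)*y) for x,y in ((-12,-122),(46,-152),(-46,-152))])
im=rectify(c,500,610,-330,-230,52,6,W); cv2.imwrite("pics/g1.png",im[:600,:,::-1])
im=rectify(c,495,605,-330,-230,16,6,W); cv2.imwrite("pics/g2.png",im[:600,:,::-1])
```

```text
arm [[592.1, -304.4, 16.0], [503.4, -303.3, 16.0], [593.1, -242.4, 16.0], [504.1, -239.5, 16.0]]
0 [(np.float64(537.8), np.float64(-276.4)), (np.float64(595.8), np.float64(-306.4)), (np.float64(503.79999999999995), np.float64(-306.4))]
2 [(np.float64(542.065048673476), np.float64(-276.74447485675967)), (np.float64(601.0767015416585), np.float64(-304.7020288585875)), (np.float64(509.1327454559017), np.float64(-307.91278255521763))]
```

View pics/g1.png

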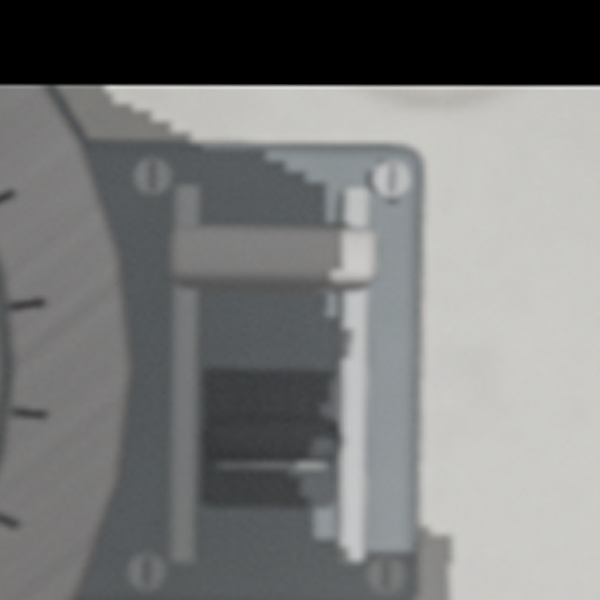

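View pics/g2.png

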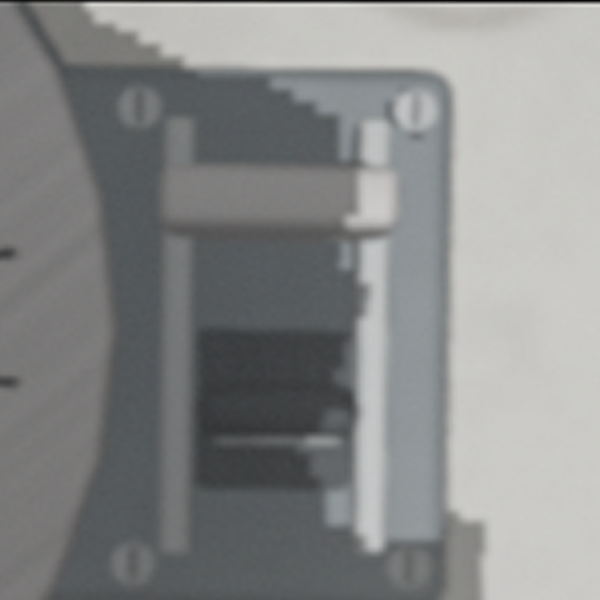

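```bash
python3 -m pendant '{"linear":[[20,3,20],[43,5.5,50],[43,5.5,80],[43,5.5,105],[43,5.5,110]],"spin":[0,0,0,0,0]}' 0; python3 look.py pics/f3.png 38
python3 - <<'E'
from h import *
rows([522,-275.5,32],0)
E
```

```text
t: 12.15
ee_pos: [507.5, -274.5, 28.8]
tool_rot: [1.0, -0.001, -0.002, -0.001]
ft_force: [-0.3, 0.3, -0.3]
gripper_width: -0.1
pos [ 508.  -274.8   29.7] yaw -0.1 t 12.2 F [-1.   0.6 -0.3] -> linear [14.   0.7 -2.4] spin -0.08660695596861956
```

View pics/f3.png

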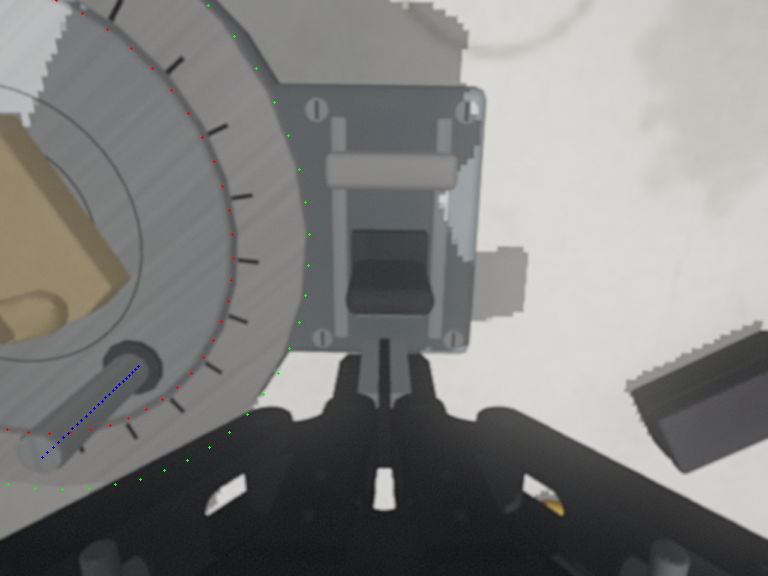

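```bash
python3 -m pendant '{"linear":[[5,-0.5,-1.5],[9,-0.5,-1.5],[13,-0.5,-1.5],[16,-0.5,-1.5],[19,-0.5,-1.5]],"spin":[0,0,0,0,0]}' 0; python3 -m pendant '{"linear":[[3,0,0],[6,0,0],[9,0,0],[12,0,0],[14,0,0]],"spin":[0,0,0,0,0]}' 0;  python3 look.py pics/f4.png 38
```

```text
t: 12.7
ee_pos: [529.0, -275.7, 33.9]
tool_rot: [1.0, -0.001, 0.0, 0.0]
ft_force: [-1.4, -0.3, 1.0]
gripper_width: -0.4
t: 13.2
ee_pos: [542.9, -275.6, 33.2]
tool_rot: [1.0, -0.001, -0.0, 0.0]
ft_force: [-1.6, -0.9, 1.5]
gripper_width: -0.1
```

View pics/f4.png

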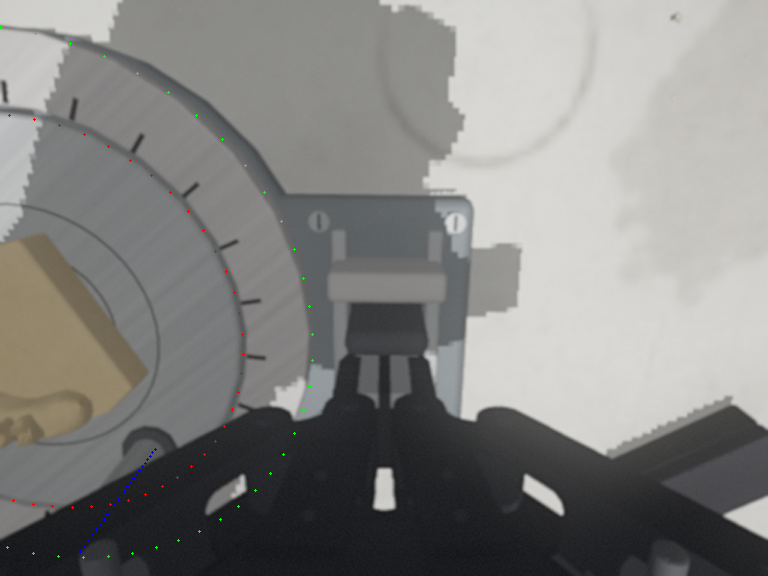

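Nearly home (the plate at (388,340), the stop block just ahead). I'll go on in small steps and watch the force.

```bash
python3 -m pendant '{"linear":[[0.5,0,0],[1,0,0],[1.5,0,0],[2,0,0]],"spin":[0,0,0,0]}' 0
```

```text
t: 13.65
ee_pos: [544.5, -275.5, 33.2]
tool_rot: [1.0, -0.001, -0.0, -0.0]
ft_force: [-1.8, -1.4, 0.4]
gripper_width: 0.2
```

```bash
python3 -m pendant '{"linear":[[0.5,0,0],[1,0,0],[1.5,0,0],[1.5,0,0]],"spin":[0,0,0,0]}' 0;python3 -m pendant '{"linear":[[0.5,0,0],[1,0,0],[1,0,0]],"spin":[0,0,0]}' 0
```

```text
t: 14.05
ee_pos: [545.5, -275.5, 33.2]
tool_rot: [1.0, -0.002, -0.001, 0.0]
ft_force: [-5.2, -0.8, 2.9]
gripper_width: -0.2
t: 14.35
ee_pos: [545.6, -275.5, 33.2]
tool_rot: [1.0, -0.002, -0.001, 0.0]
ft_force: [-7.9, -2.0, 5.1]
gripper_width: 0.1
```

```bash
python3 -m pendant '{"linear":[[1,0,0],[1,0,0]],"spin":[0,0]}' 0; python3 -m pendant '{"linear":[[-8,0,0],[-20,0,0],[-35,0,-20],[-50,0,-60],[-65,0,-100]],"spin":[0,0,0,0,0]}' 0; python3 look.py pics/f5.png 38;python3 - <<'E'
from h import *
print(readout.get_state()["ee_pos"])
E
```

```text
t: 14.55
ee_pos: [545.6, -275.5, 33.2]
tool_rot: [1.0, -0.002, -0.002, 0.0]
ft_force: [-11.0, -0.2, 7.9]
gripper_width: 0.2
t: 15.05
ee_pos: [481.9, -274.6, 133.7]
tool_rot: [1.0, -0.001, -0.0, -0.001]
ft_force: [0.6, -1.0, 0.3]
gripper_width: -0.1
[ 483.12516241 -276.46782346  140.8475961 ]
```

View pics/f5.png

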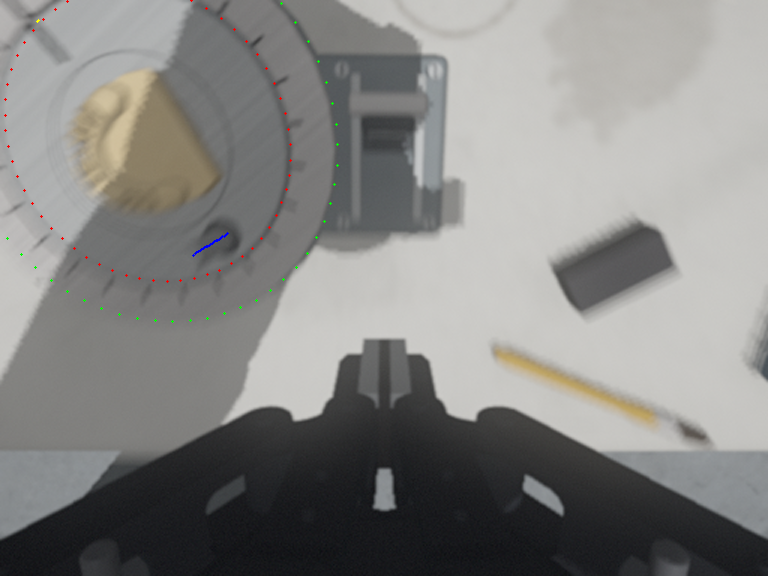

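```bash
python3 -m pendant '{"linear":[[-5,-40,-30],[-10,-80,-60],[-10,-110,-60],[-10,-110,-60],[-10,-110,-60]],"spin":[0,0,0,0,0]}' 0; python3 meas.py pics/p4.png; python3 look.py pics/f6.png 38
python3 - <<'E'
from h import *
st=readout.get_state(); c=vision.capture("side")
cv2.imwrite("pics/f7.png",cv2.resize(c["color"],(768,576))[:,:,::-1])
E
```

```text
t: 15.6
ee_pos: [473.6, -164.9, 193.4]
tool_rot: [1.0, -0.001, 0.001, 0.0]
ft_force: [-0.6, -0.4, -0.3]
gripper_width: -0.1
mark 37.762677650217 depth 54.68155097583703
line 38.19856067305756 depth 46.78063540429617
```

View pics/f6.png

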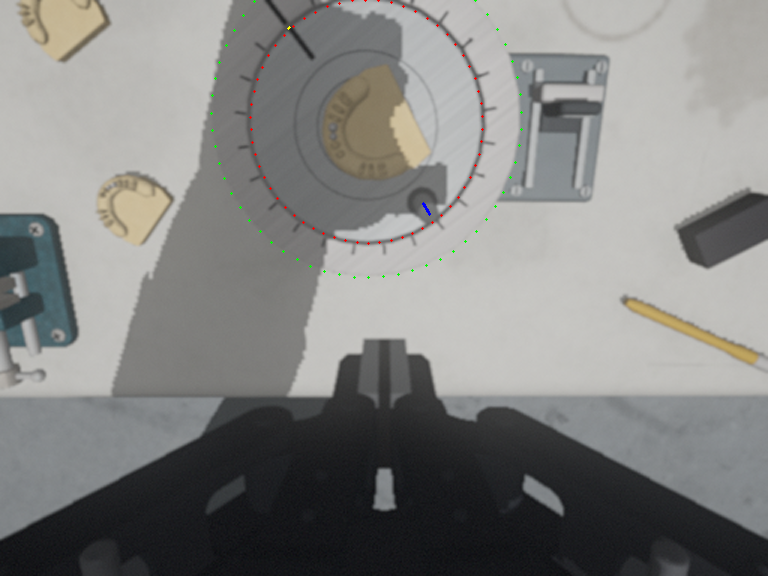

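View pics/f7.png

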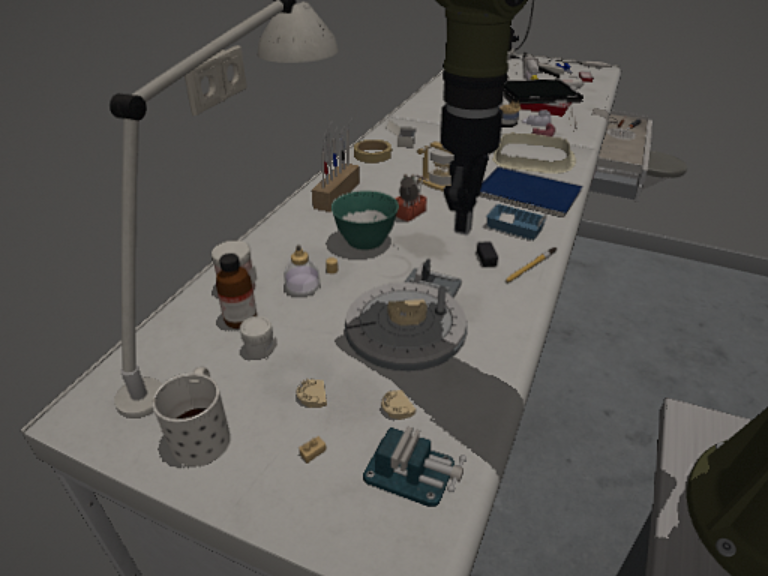

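View pics/p4.png

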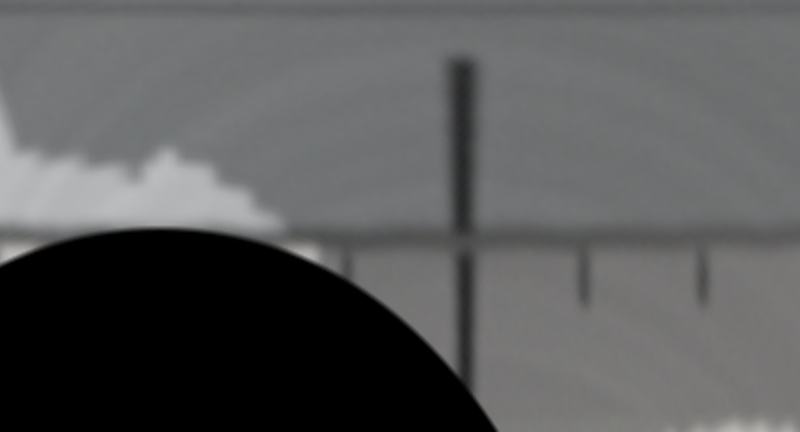

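Run:
```python
from rig import order, readout
s=readout.get_state(); print(s["t"],s["joint_velocities"].round(3))
print(order.job_done())
```

```text
15.75 [-0.005  0.007  0.003  0.005  0.001  0.001]
the job is handed in; nothing more can be done
None
```

The stage is turned to the long line and the lock slide is home against its stop block. I handed the job in at about 15.8 s, and the rig gave no verdict.

- **Stage:** I pushed the post about 104° counter-clockwise with the shut fingertips, following the arc just above the cast. The wrist force stayed around 3 N. In the last wrist picture the mark is about 0.4° (0.5 mm) from the long line, and it did not shift after the lock push.
- **Lock slide:** I pushed it until the tool stopped at x = 545.6 mm, about where I expected it to be home. The force then rose from 2 to 11 N along the push. In the picture the thumb plate sits against the stop block. I had no direct reading of its travel.
- **The rest:** In the last pictures the cast stands upright in the middle of the stage, and the long collar line is still where it was at the start. The loose things look undisturbed, judged by eye only; the arm partly hides the mandrel box area in the side view. The gripper is raised clear and touches nothing.

No check failed or disagreed with another, apart from calibration offsets of 1–2 mm between cameras.

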